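Show a test plate's label before lapping

TASK

One of the two moulded test plates standing in the slotted wooden block has a small corner notch, which marks its frosted, labelled end: lift that plate out and hold it with the fingers on its clear half, off the frosted end, so that the frosted end is above the round lapping disc, about a hand's breadth or more clear of the bench, with the labelled face turned up (slanting by about 45 degrees or flatter) for the camera overhead to read. Finish while still holding it there, still and touching nothing else; leave the blank plate in its slot and the other things where they are.

Things in the scene. Friction and masses are not known exactly. Their poses are not given: they have to be found in the camera images.
- notched_plate: Loose grey moulded plate, 100 x 56 x 6 mm, about 50 g, upright on a long edge in either slot. Origin: middle of its lower edge. x: along its length to the frosted end; z: to its upper edge; y: out of the labelled face. The notch, 14 (x) x 11 (z) mm, cuts the upper corner of the frosted end: seen facing the label of the standing plate, it is at the upper left.
- frosted_end (a point): Middle of the notched plate's frosted end, at x 34, y 0, z 26 mm in the plate's frame; same axes. The frosted zone, x = 18 to 50 mm, is lighter and matt on both faces; the rest of the plate is the clear part, unmarked. The paper label, 26 x 28 mm, is on the +y face of the frosted zone only.
- clear_end (a point): Point to grip on the clear part of the notched plate, at x -30, y 0, z 40 mm in the plate's frame (16 mm below the upper edge), halfway through its thickness; fingers close along y. Axes as the plate's.
- blank_plate: The other plate, the same grey material, 100 x 56 x 6 mm, but without notch, frosting or label; loose, standing in the other slot, parallel to the notched plate and 60 mm from it. Origin: middle of the lower long edge; z up.
- plate_rack: Fixed wooden block, 120 (x) x 92 (y) x 22 mm high, standing on the bench at any yaw. Origin: centre of its underside. Two slots along its x, at y = +30 and -30 mm, each 103 mm long, 8 mm wide and 16 mm deep (slot floor 6 mm above the bench), so the plates stand 40 mm out of the block, their tops 62 mm above the bench.
- lapping_disc: Fixed dark round lapping disc with slots, 262 mm across, lying flat on the bench, about 10 mm thick, with an upright stub in the middle that reaches about 46 mm above the bench. Origin: its centre, 4 mm above the bench.
- round_knob: Loose round moulded knob, 44 mm across, 24 mm high, a bystander. Origin: centre of its underside.
- small_block: Loose small metal mould block with a bored hole, 36 x 50 x 34 mm, a bystander. Origin: centre of its underside.

How it is judged:
On the way:
1. the notched plate is lifted clear out of its slot in the gripper (height (world z) of notched_plate above 0.03 m and height (world z) of frosted_end above 0.05 m and contact force between the fingers and notched_plate above 1 N), for 0.2 s.
At the end, for the whole second after the job is handed in: Gripper holds the notched plate still by its clear part (grasp point below plate x = 8 mm), touching nothing else; frosted end within 125 mm of the disc centre from above and over 80 mm above the bench; label normal within 1.0 rad of vertical; blank plate upright, moved under 15 mm (contact force between the fingers and notched_plate above 1 N and x of the grasp point in the frame of notched_plate below 0.008 m and height (world z) of frosted_end above 0.08 m and horizontal distance between frosted_end and lapping_disc below 0.125 m and angle between notched_plate's own y axis and vertical below 1 rad and linear speed of notched_plate below 0.03 m/s and angular speed of notched_plate below 0.2 rad/s and contact force between notched_plate and lapping_disc below 0.05 N and contact force between notched_plate and plate_rack below 0.05 N and contact force between notched_plate and blank_plate below 0.05 N and contact force between notched_plate and round_knob below 0.05 N and contact force between notched_plate and small_block below 0.05 N and distance of blank_plate from where it was at the start of the episode below 0.015 m and angle between blank_plate's own z axis and vertical below 0.2 rad); the arm keeps its last pose, push and grip.
It fails at once if the blank plate is pulled out or knocked over (distance of blank_plate from where it was at the start of the episode above 0.03 m or angle between blank_plate's own z axis and vertical above 0.4 rad).
It fails at once if the knob or the small block is pushed away (distance of any of round_knob, small_block from where it was at the start of the episode above 0.03 m).
It also fails if it takes over 32 s, if anything falls off the work surface, if the arm or the gripper's body presses on something with over 40 N, if the wrist force passes 120 N, or if a joint passes its speed limit or range.

ROBOT

A 7-joint arm with a two-finger parallel gripper is mounted at the origin on the work surface; the furniture and walls round the work are solid. World frame = base frame: x ahead of the robot, y to its left, z up, the work surface at z = 0. Lengths are in m, angles in rad, forces in N, time in s.
With the tool pointing down it reaches from about 0.4 to 0.9 m from the base axis. Payload 5.6 kg.
Tool frame: the origin (TCP) lies on the centre line of the jaws, within the pads' length; the fingertips stand 14 mm ahead of it and the grasp point (between the pads) lies 5 mm behind it (robot.finger_overhang is the distance from the TCP to the fingertips, in m); z points along the fingers, y is the direction in which the jaws open and shut (so a half turn about z gives the same grasp; the last joint's range is limited). The gripper opens to 92 mm and grips with 3 to 60 N. Pads are 20 mm wide; open, the fingers measure 128 mm over their backs; the gripper's body (75 mm by 189 mm) begins 69 mm behind the grasp point.
Start: joints at [1.246, 0.468, -0.012, 1.603, 0.006, 1.071, -0.056], TCP at [0.181, -0.624, 0.229] pointing down, gripper open.
Joint ranges: [-2.53, 2.53], [-0.31, 2.02], [-1.57, 1.55], [0.28, 2.44], [-1.29, 4.43], [0.15, 1.84], [-2.92, 2.92]. Speed limits (rad/s): [2.57, 2.57, 3.14, 3.14, 3.14, 3.14, 3.14].

INTERFACE

Orientations are given as a rotation vector (axis times angle).
In Python, from workcell import robot gives the robot as it stands.
- The arm moves only by the tool servo_tool, never from a script. Its argument "moves" is one flat list of numbers, 7 for each row, row after row: the turn, a rotation vector about the tool's x, y, z in degrees, then the shift along the tool's x, y, z in mm, then the finger opening in mm, from 0 to 91.9. In form: [ax, ay, az, dx, dy, dz, hand, ax, ay, az, dx, dy, dz, hand, ...]. A call has 1 to 12 rows; each row is the pose to reach, as a shift and turn from the pose measured when the call began, along the tool's axes at that moment; what a row does not reach only later rows make up. A row lasts 1/12 s, in which the tool goes at most 41.7 mm and 7.16 degrees, less where a joint would pass 70% of its speed; a pose out of reach is approached as far as the arm can. A call with a gripper value outside its range is refused whole. The fingers move at their own pace and stop on an object; "newtons" is the grip in N (left out, the last holds). Time passes only in rows, so rows that repeat a pose let the fingers close. It gives the time, the measured TCP pose, the force and the opening at its end, in the units of the state.
- robot.get_state(): the state, without advancing time (a new reading comes with each control period).
- robot.get_image(name): name is "side" or "top"; returns (picture, depth): 384x512x3 uint8, red, green, blue; 384x512 float32, m along the optical axis (not along the pixel's ray), 0 where there is no reading.
- robot.get_calibration(name): a dict with "K" (3x3 intrinsics, pixels), "extrinsics" (4x4, takes a point from camera to world coordinates). Camera axes: x right, y up, looking along -z (the intrinsics and any distortion apply to the point x, -y, -z); pixel columns grow to the right and rows downward; lengths in m; the calibration is good to about 2 mm. A picture is of the moment at which its call begins. get_calibration takes no time and is no camera call.
- robot.close_job(): hands the job in, once; it reports no verdict.
Trained networks look in the newest picture that a camera, given by its name, has taken for a name from the list of things; names that differ only in an ending like _2 or _b are one class to them, and where a whole thing is asked for, a point or a joint stands for the part that bears it (a point fixed in the world has none). Each returns a list of dicts, best first, with "conf" (0 to 1); they miss things now and then, are a little off and sometimes report something else, mostly with a low value. They report only what shows in the picture. A call takes as long as a camera call.
- robot.look_for(camera, thing): "extent" ([centre column, centre row, width, height] in pixels, round what is visible of it).
The state is a dict: "clock": time; "joint_pos": joint angles; "qvel": joint speeds; "tau": joint torques, N m; "tool_pos": TCP position; "orientation": TCP orientation; "wrist_force": force on the tool from outside, world axes, zero at the start; "moment": the same for the moment, N m; "finger_gap": finger opening in m.
Only numpy, scipy, OpenCV 4.12 (cv2) and the standard library are available. Lean on these libraries where they do the work, as an engineer would, in place of code of your own. Each camera call takes 0.05 s, during which the arm holds its last target.

## Working session

There is one attempt and no reset: what is moved stays moved. The work goes in short steps, Python scripts to look and compute and a tool call to move; the robot and the scene stay as the last step left them, time stands still between calls to the robot, and variables do not carry over. Pictures are saved under pics/ and viewed, and the job is handed in when it is done.

Besides the shell and the picture viewer there is one more tool, called after ">>>" as a command line: name --argument value ..., lists and objects as JSON in quotes. servo_tool: Moves the arm, as the interface text tells. Its arguments: {"type":"object","properties":{"moves":{"type":"array"},"newtons":{"type":"number"}},"required":["moves"]}

```bash
mkdir -p pics; ls; python3 - <<'E'
from workcell import robot
import cv2,numpy as np
print(robot.get_state())
for c in ("side","top"):
    im,d=robot.get_image(c)
    cv2.imwrite(f"pics/{c}0.png",im[:,:,::-1]); np.save(f"pics/{c}0d.npy",d)
    k=robot.get_calibration(c); print(c,k)
    for t in ("notched_plate","blank_plate","plate_rack","lapping_disc","round_knob","small_block","frosted_end"):
        r=robot.look_for(c,t); print(t,[(np.round(x["extent"],1).tolist(),round(x["conf"],2)) for x in r[:3]])
print(robot.get_state()["clock"])
E
```

```text
pics
{'clock': 0.0, 'joint_pos': array([ 1.24597772,  0.46836586, -0.01161613,  1.60360381,  0.00602963,
        1.07137976, -0.05634114]), 'qvel': array([ 4.00424322e-04,  5.20583919e-05,  1.68523189e-04, -1.49888597e-04,
       -1.04624727e-03, -1.54386330e-06, -1.44340446e-05]), 'tau': array([ 7.42456050e-04, -5.20567560e+01, -1.19900506e-02, -2.43751824e+01,
       -5.66385209e-02,  1.72014046e-02,  1.59388751e-04]), 'tool_pos': array([ 0.18055025, -0.62385454,  0.22765588]), 'orientation': array([-3.10880945e+00, -4.40857203e-01,  5.98134145e-04]), 'wrist_force': array([-0.05077609,  0.25523069, -0.55716141]), 'moment': array([ 0.02253238, -0.03132602,  0.0530119 ]), 'finger_gap': 0.0919558331696092}
side {'K': array([[404.30238455,   0.        , 252.23667025],
       [  0.        , 404.30238455, 194.94038826],
       [  0.        ,   0.        ,   1.        ]]), 'extrinsics': array([[-0.92618478,  0.25776025, -0.27521156,  0.31247141],
       [-0.37691637, -0.61204109,  0.69522641,  0.51384978],
       [ 0.01076095,  0.74763986,  0.6640172 ,  0.63961291],
       [ 0.        ,  
[... 492 characters left out ...]
0.        , 356.61076783, 190.77591155],
       [  0.        ,   0.        ,   1.        ]]), 'extrinsics': array([[-0.02064347,  0.99246219, -0.12080004,  0.45084933],
       [-0.9997785 , -0.01999664,  0.00656445, -0.07214784],
       [ 0.00409937,  0.1209088 ,  0.99265516,  0.90873961],
       [ 0.        ,  0.        ,  0.        ,  1.        ]])}
notched_plate [([186.1, 205.1, 12.0, 41.9], 0.7)]
blank_plate [([209.1, 199.3, 10.9, 40.2], 0.51)]
plate_rack [([199.7, 201.9, 51.0, 55.8], 0.67)]
lapping_disc [([328.5, 179.2, 99.3, 98.6], 0.88)]
round_knob [([240.9, 247.7, 20.9, 20.8], 0.71)]
small_block [([238.8, 144.2, 21.7, 18.7], 0.57)]
frosted_end [([186.2, 205.9, 16.6, 39.3], 0.62)]
0.8
```

```bash
python3 - <<'E'
import cv2,numpy as np
a=cv2.imread("pics/side0.png"); b=cv2.imread("pics/top0.png")
cv2.imwrite("pics/s1.png",cv2.resize(a[190:310,170:330],None,fx=5,fy=5,interpolation=cv2.INTER_CUBIC)[:600,:800])
cv2.imwrite("pics/t1.png",cv2.resize(b[150:270,160:280],None,fx=5,fy=5,interpolation=cv2.INTER_CUBIC))
E
```

```text
(no output)
```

View pics/side0.png

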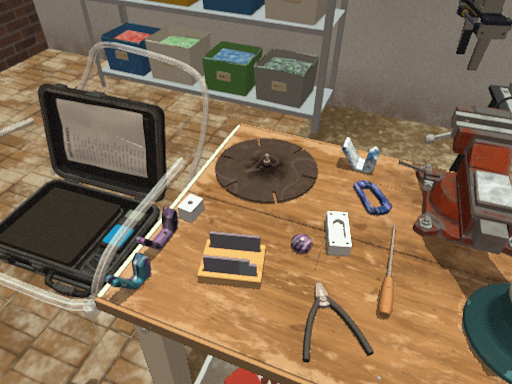

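View pics/top0.png

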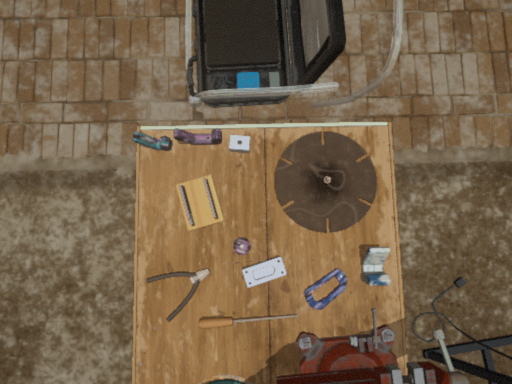

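```bash
sleep 0
```

```text
(no output)
```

View pics/s1.png

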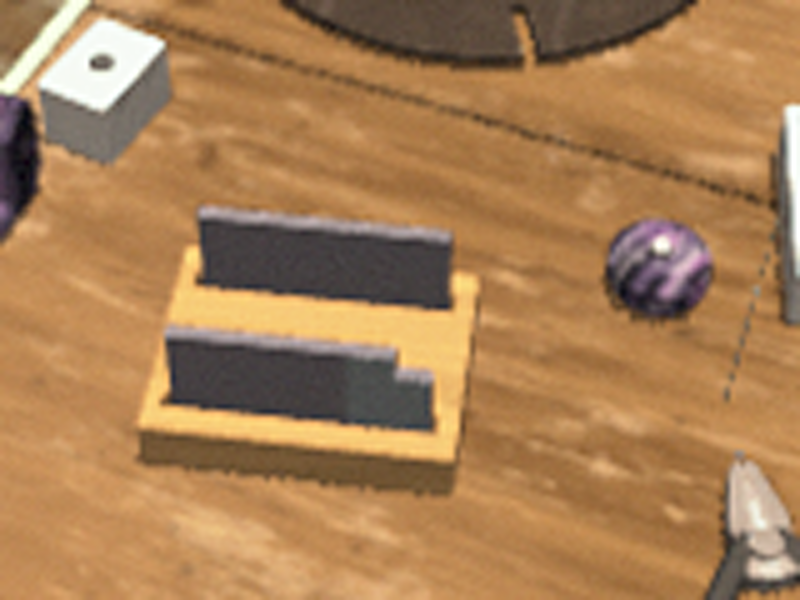

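View pics/t1.png

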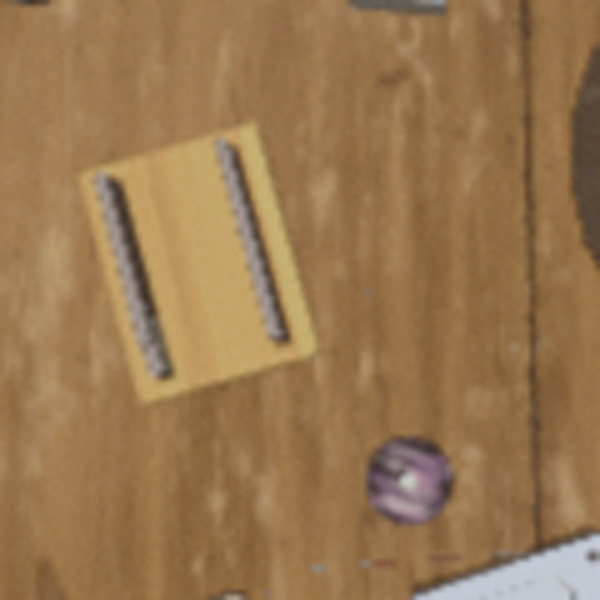

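```bash
cat > h.py <<'E'
import numpy as np
from workcell import robot
C={c:robot.get_calibration(c) for c in("side","top")}
def ray(c,u,v):
    K=C[c]["K"];E=C[c]["extrinsics"]
    d=np.array([(u-K[0,2])/K[0,0],-(v-K[1,2])/K[1,1],-1.]);return E[:3,3],E[:3,:3]@d
def atz(c,u,v,z):
    o,d=ray(c,u,v);return o+d*(z-o[2])/d[2]
def proj(c,p):
    K=C[c]["K"];E=C[c]["extrinsics"];q=E[:3,:3].T@(np.asarray(p)-E[:3,3])
    return np.array([K[0,0]*q[0]/-q[2]+K[0,2],K[1,1]*q[1]/q[2]+K[1,2]])
def tri(u1,u2):
    o1,d1=ray("side",*u1);o2,d2=ray("top",*u2)
    s=np.linalg.lstsq(np.c_[d1,-d2],o2-o1,rcond=None)[0]
    a=o1+s[0]*d1;b=o2+s[1]*d2;return (a+b)/2,np.linalg.norm(a-b)
E
python3 - <<'E'
from h import *
np.set_printoptions(precision=4,suppress=True)
S=lambda x,y:((x-2)/5+170,(y-2)/5+190)
T=lambda x,y:((x-2)/5+160,(y-2)/5+150)
# far end(label opposite) top edge of notched; blank ends
for n,s,t in (("notched clear end",(168,329),(101,178)),("blank far",(202,211),(222,142)),("blank near",(451,234),(281,340))):
    print(n,tri(S(*s),T(*t)),atz("top",*T(*t),.062),atz("side",*S(*s),.062))
print("notch end top view z=.051",atz("top",*T(163,375),.051),"side",atz("side",*S(431,372),.051))
for n,t in (("A",(80,178)),("B",(253,124)),("Cc",(315,352)),("D",(147,404))): print("rack",n,atz("top",*T(*t),.022))
print("disc",atz("top",328,180,.01),tri((267,160),(328.5,180)),"knob",atz("top",240.9,247.7,.024),"block",atz("top",238.8,144.2,.034))
d=np.load("pics/top0d.npy");sd=np.load("pics/side0d.npy")
def dep(c,D,u,v):
    o,dd=ray(c,u,v);return o+dd*D[int(round(v)),int(round(u))]
for u,v in ((183,195),(186,205),(189,215),(209,198),(200,202)): print("depth",u,v,dep("top",d,u,v))
for u,v in ((215,265),(225,266),(235,267),(245,272),(252,271)): print("sdepth",u,v,dep("side",sd,u,v))
E
```

```text
notched clear end (array([0.572 , 0.0975, 0.0599]), np.float64(0.0016731780302121767)) [0.5709 0.0968 0.062 ] [0.5719 0.0991 0.062 ]
blank far (array([0.5878, 0.0392, 0.0596]), np.float64(0.0005619057863065104)) [0.5871 0.0388 0.062 ] [0.587  0.0412 0.062 ]
blank near (array([0.4929, 0.0119, 0.0587]), np.float64(0.002306128842964713)) [0.4916 0.0112 0.062 ] [0.493 0.015 0.062]
notch end top view z=.051 [0.4766 0.0689 0.051 ] side [0.4783 0.0722 0.051 ]
rack A [0.5767 0.1153 0.022 ]
rack B [0.6024 0.0284 0.022 ]
rack Cc [ 0.4873 -0.0016  0.022 ]
rack D [0.4634 0.0816 0.022 ]
disc [ 0.584  -0.2704  0.01  ] (array([ 0.5824, -0.2682,  0.0248]), np.float64(0.0012916348723459095)) knob [ 0.4186 -0.0459  0.024 ] block [ 0.6758 -0.0452  0.034 ]
depth 183 195 [0.5468 0.0886 0.0642]
depth 186 205 [0.5229 0.0817 0.0628]
depth 189 215 [0.4993 0.0753 0.0586]
depth 209 198 [0.5384 0.0267 0.0648]
depth 200 202 [0.5331 0.054  0.0234]
sdepth 215 265 [0.5507 0.0956 0.0402]
sdepth 225 266 [0.5326 0.0904 0.04  ]
sdepth 235 267 [0.5148 0.0847 0.039 ]
sdepth 245 272 [0.4962 0.081  0.0289]
sdepth 252 271 [0.4839 0.0765 0.0327]
```

>>> servo_tool --moves '[0, 0, 0, 348, -237, 0, 40, 0, 0, 0, 348, -237, 0, 40, 0, 0, 0, 348, -237, 0, 40, 0, 0, 0, 348, -237, 0, 40, 0, 0, 0, 348, -237, 0, 40, 0, 0, 0, 348, -237, 0, 40, 0, 0, 0, 348, -237, 0, 40, 0, 0, 0, 348, -237, 0, 40, 0, 0, 0, 348, -237, 0, 40, 0, 0, 0, 348, -237, 0, 40, 0, 0, 0, 348, -237, 0, 40]' --newtons 25

```text
clock: 1.72
tool_pos: [0.4544, -0.2924, 0.2291]
orientation: [-3.106, -0.458, -0.006]
wrist_force: [0.4, -0.3, -0.0]
finger_gap: 0.04
```

```bash
cat > st.py <<'E'
from h import *
from scipy.spatial.transform import Rotation as R
import json,sys
np.set_printoptions(precision=4,suppress=True)
s=robot.get_state()
M=R.from_rotvec(s["orientation"]).as_matrix()
print("t",s["clock"],"q",s["joint_pos"],"p",s["tool_pos"],"gap",s["finger_gap"],"F",s["wrist_force"]);print(M)
with open("log.jsonl","a") as f: f.write(json.dumps({"q":list(s["joint_pos"]),"p":list(s["tool_pos"]),"r":list(s["orientation"])})+"\n")
ex=np.array([-.9598,-.2807,0]);ey=np.array([.2807,-.9598,0]);
pc=np.array([.5243,.0845,.006])
cl=pc-.03*ex+[0,0,.040]
def rel(p,Rt=None):
    d=M.T@(np.asarray(p)-s["tool_pos"])*1000
    a=np.zeros(3) if Rt is None else R.from_matrix(M.T@Rt).as_rotvec(degrees=True)
    return np.round(a,2),np.round(d,1)
Rg=np.c_[-ex,ey,[0,0,-1]]
E
python3 - <<'E'
from st import *
print(rel(cl+[0,0,.095],Rg)); print(rel(cl+[0,0,-.004],Rg))
E
```

```text
t 1.7167 q [ 0.6799  0.2949 -0.2011  1.8625  0.0648  0.9891 -0.826 ] p [ 0.4544 -0.2924  0.2291] gap 0.04000704882447515 F [ 0.3546 -0.2815 -0.0284]
[[ 0.9574  0.2888  0.0034]
 [ 0.2888 -0.9574  0.0027]
 [ 0.004  -0.0016 -1.    ]]
(array([-0.09, -0.23,  0.49]), array([ 205.4, -340.3,   89.5]))
(array([-0.09, -0.23,  0.49]), array([ 205. , -340.1,  188.5]))
```

>>> servo_tool --moves '[0, 0, 0.5, 205, -340, 88, 40, 0, 0, 0.5, 205, -340, 88, 40, 0, 0, 0.5, 205, -340, 88, 40, 0, 0, 0.5, 205, -340, 88, 40, 0, 0, 0.5, 205, -340, 88, 40, 0, 0, 0.5, 205, -340, 88, 40, 0, 0, 0.5, 205, -340, 88, 40, 0, 0, 0.5, 205, -340, 88, 40, 0, 0, 0.5, 205, -340, 88, 40, 0, 0, 0.5, 205, -340, 88, 40, 0, 0, 0.5, 205, -340, 88, 40, 0, 0, 0.5, 205, -340, 88, 40]'

```text
clock: 2.72
tool_pos: [0.5525, 0.0953, 0.142]
orientation: [-3.106, -0.453, -0.004]
wrist_force: [-0.2, -0.6, -0.0]
finger_gap: 0.0399
```

```bash
python3 - <<'E'
from st import *
import cv2
print(rel(cl+[0,0,.03],Rg)); print(rel(cl+[0,0,-.004],Rg))
for c in("side","top"):
    im,d=robot.get_image(c)
    cr=im[150:310,130:330] if c=="side" else im[120:280,130:330]
    cv2.imwrite(f"pics/{c}2.png",cv2.resize(cr[:,:,::-1],None,fx=3.7,fy=3.7,interpolation=cv2.INTER_CUBIC))
E
```

```text
t 2.7167 q [ 0.0389  0.4529 -0.3371  1.8817  0.1925  0.8356 -1.6771] p [0.5525 0.0953 0.142 ] gap 0.03989959142252591 F [-0.235  -0.5633 -0.0463]
[[ 0.9584  0.2855  0.0023]
 [ 0.2855 -0.9584  0.0036]
 [ 0.0032 -0.0028 -1.    ]]
(array([-0.16, -0.18,  0.29]), array([-0.3,  2.7, 65.9]))
(array([-0.16, -0.18,  0.29]), array([-0.4,  2.8, 99.9]))
```

View pics/side2.png

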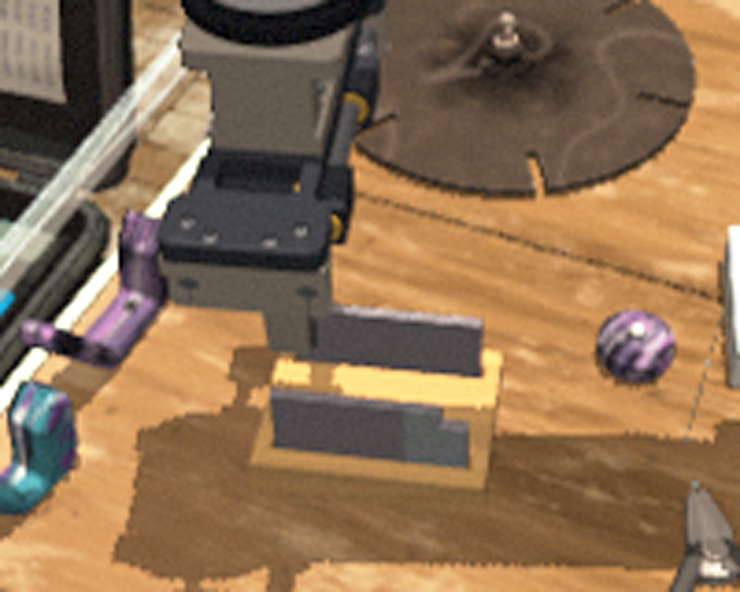

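>>> servo_tool --moves '[0, 0, 0.3, 0, 2.8, 25, 40, 0, 0, 0.3, 0, 2.8, 50, 40, 0, 0, 0.3, 0, 2.8, 75, 40, 0, 0, 0.3, 0, 2.8, 92, 40, 0, 0, 0.3, 0, 2.8, 99, 40, 0, 0, 0.3, 0, 2.8, 99, 40, 0, 0, 0.3, 0, 2.8, 99, 40]'

```text
clock: 3.4
tool_pos: [0.5543, 0.0877, 0.044]
orientation: [-3.111, -0.433, -0.006]
wrist_force: [-0.4, -0.2, 0.6]
finger_gap: 0.0402
```

```bash
python3 - <<'E'
from st import *
import cv2
print(rel(cl+[0,0,-.004],Rg))
im,d=robot.get_image("side")
cv2.imwrite("pics/side3.png",cv2.resize(im[150:310,130:330][:,:,::-1],None,fx=3.7,fy=3.7,interpolation=cv2.INTER_CUBIC))
E
```

```text
t 3.4 q [ 0.0055  0.5979 -0.2827  1.9276  0.2623  0.6475 -1.7348] p [0.5543 0.0877 0.044 ] gap 0.040170915414542895 F [-0.4061 -0.1635  0.5641]
[[ 0.962   0.2729  0.0037]
 [ 0.2729 -0.962   0.0015]
 [ 0.0039 -0.0004 -1.    ]]
(array([-0.02, -0.23, -0.46]), array([ 0.2, -5.4,  2.1]))
```

View pics/side3.png

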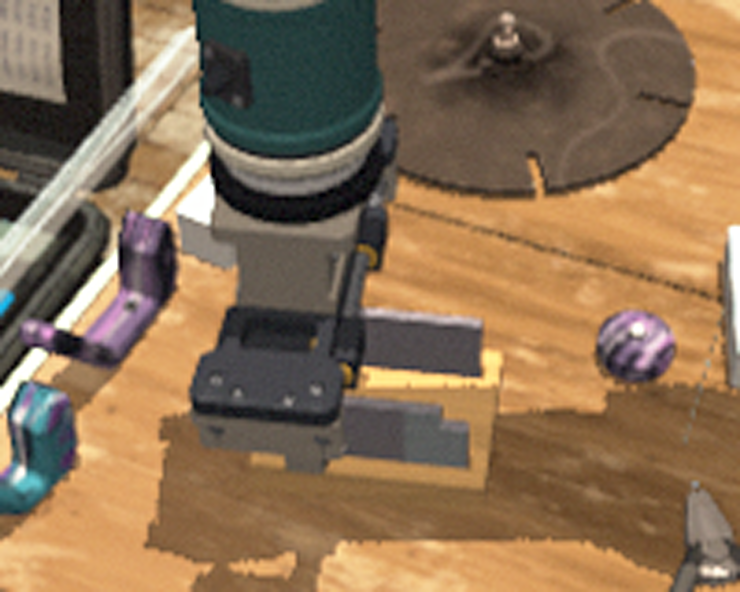

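>>> servo_tool --moves '[0, 0, -0.4, 0, -5, 1, 40, 0, 0, -0.4, 0, -5, 1, 40, 0, 0, -0.4, 0, -5, 1, 40, 0, 0, -0.4, 0, -5, 1, 40]'

```text
clock: 3.78
tool_pos: [0.5537, 0.0931, 0.0442]
orientation: [-3.109, -0.445, -0.01]
wrist_force: [-0.2, -0.7, -0.5]
finger_gap: 0.04
```

```bash
python3 - <<'E'
from st import *
print(rel(cl+[0,0,-.004],Rg),s["qvel"])
E
```

```text
t 3.7833 q [-0.003   0.5973 -0.2842  1.9285  0.2645  0.6453 -1.7387] p [0.5537 0.0931 0.0442] gap 0.039990494286836854 F [-0.2432 -0.6811 -0.4955]
[[ 0.9599  0.2804  0.0059]
 [ 0.2804 -0.9599  0.0019]
 [ 0.0062 -0.0002 -1.    ]]
(array([-0.01, -0.36, -0.02]), array([-0.7,  0. ,  2.2])) [ 0.0005  0.0071  0.0038  0.0023 -0.0001 -0.0015  0.0019]
```

Well centred. Close.

>>> servo_tool --moves '[0, 0, 0, 0, 0, 2, 0, 0, 0, 0, 0, 0, 2, 0, 0, 0, 0, 0, 0, 2, 0, 0, 0, 0, 0, 0, 2, 0, 0, 0, 0, 0, 0, 2, 0, 0, 0, 0, 0, 0, 2, 0, 0, 0, 0, 0, 0, 2, 0, 0, 0, 0, 0, 0, 2, 0]' --newtons 30

```text
clock: 4.45
tool_pos: [0.5536, 0.0936, 0.0422]
orientation: [-3.108, -0.445, -0.009]
wrist_force: [-0.0, 2.3, -0.2]
finger_gap: 0.0056
```

```bash
python3 - <<'E'
from st import *
print(rel(cl+[0,0,-.004],Rg),s["moment"])
E
```

```text
t 4.45 q [-0.0043  0.6005 -0.2835  1.9291  0.2654  0.6415 -1.7401] p [0.5536 0.0936 0.0422] gap 0.0056497620810126185 F [-0.0426  2.2944 -0.168 ]
[[ 0.9599  0.2804  0.0057]
 [ 0.2804 -0.9599  0.0025]
 [ 0.0062 -0.0008 -1.    ]]
(array([-0.05, -0.36, -0.02]), array([-0.7,  0.6,  0.2])) [ 0.4738  0.1731 -0.1988]
```

>>> servo_tool --moves '[0, 0, 0, 0, 0, -8, 0, 0, 0, 0, 0, 0, -20, 0, 0, 0, 0, 0, 0, -35, 0, 0, 0, 0, 0, 0, -55, 0, 0, 0, 0, 0, 0, -75, 0, 0, 0, 0, 0, 0, -100, 0, 0, 0, 0, 0, 0, -125, 0, 0, 0, 0, 0, 0, -150, 0, 0, 0, 0, 0, 0, -175, 0, 0, 0, 0, 0, 0, -195, 0, 0, 0, 0, 0, 0, -200, 0, 0, 0, 0, 0, 0, -200, 0]'

```text
clock: 5.45
tool_pos: [0.5534, 0.093, 0.2446]
orientation: [-3.109, -0.445, -0.016]
wrist_force: [-0.3, 0.2, -1.7]
finger_gap: 0.0056
```

```bash
python3 - <<'E'
from st import *
import cv2
for c in("side","top"):
    im,d=robot.get_image(c)
    cr=im[70:310,110:410] if c=="side" else im[100:280,130:360]
    cv2.imwrite(f"pics/{c}4.png",cv2.resize(cr[:,:,::-1],None,fx=2.5,fy=2.5,interpolation=cv2.INTER_CUBIC))
E
```

```text
t 5.45 q [ 0.0718  0.3268 -0.3655  1.7962  0.1345  1.0322 -1.6307] p [0.5534 0.093  0.2446] gap 0.00559617674030837 F [-0.3275  0.1861 -1.7252]
[[ 0.9599  0.2803  0.0102]
 [ 0.2803 -0.9599  0.0025]
 [ 0.0105  0.0005 -0.9999]]
```

View pics/side4.png

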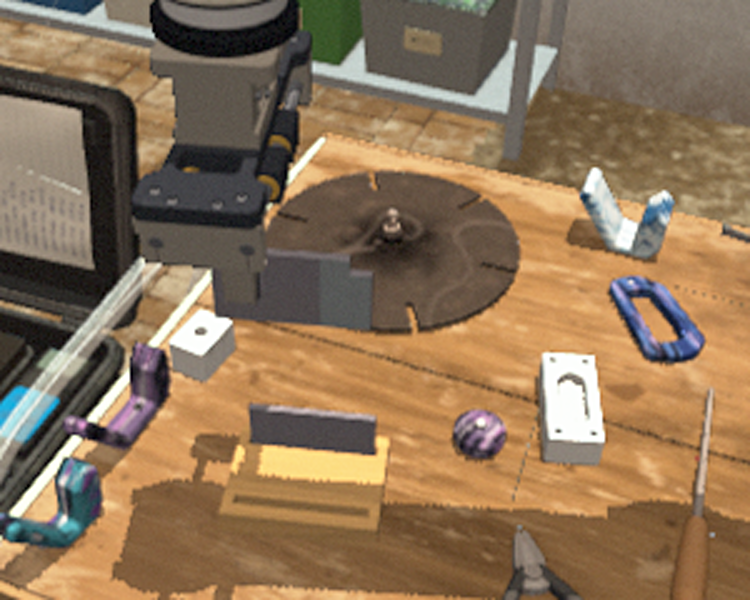

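```bash
cat > kin.py <<'E'
import numpy as np,json,itertools
from scipy.spatial.transform import Rotation as R
from scipy.optimize import least_squares
D=[json.loads(l) for l in open("log.jsonl")]
D.append(dict(q=[1.24597772,.46836586,-.01161613,1.60360381,.00602963,1.07137976,-.05634114],p=[.18055025,-.62385454,.22765588],r=[-3.10880945,-.440857203,5.98e-4]))
def Z(a):return R.from_euler("z",a).as_matrix()
def Y(a):return R.from_euler("y",a).as_matrix()
def fk(q,sg,L,off):
    # L: d1,L2,a2(x),L3,a3,L4,a4
    s1,s3,s5,s7=sg
    A=Z(s1*q[0]); p=np.array([0,0,L[0]])
    A=A@Y(q[1])@Z(s3*q[2]); p=p+A@[L[2],0,L[1]]
    A=A@Y(q[3])@Z(s5*q[4]); p=p+A@[L[4],0,L[3]]
    A=A@Y(q[5])@Z(s7*q[6]); p=p+A@[0,0,L[5]]
    return p,A@Z(off)
def fit():
    best=None
    for sg in itertools.product((1,-1),repeat=4):
        for o in np.arange(4)*np.pi/2:
            e=sum(np.linalg.norm(fk(d["q"],sg,np.zeros(6),o)[1]-R.from_rotvec(d["r"]).as_matrix()) for d in D)
            if best is None or e<best[0]: best=(e,sg,o)
    e,sg,o=best
    f=lambda L:np.concatenate([fk(d["q"],sg,L,o)[0]-d["p"] for d in D]+[1e-3*(L-np.array([.34,.42,0,.5,0,.23]))])
    r=least_squares(f,[.34,.42,0,.5,0,.23])
    return e,sg,o,r.x,np.abs(r.fun[:-6]).max()
LIM=np.array([[-2.53,2.53],[-.31,2.02],[-1.57,1.55],[.28,2.44],[-1.29,4.43],[.15,1.84],[-2.92,2.92]])
E
python3 -c "
from kin import *
print(fit())"
```

```text
(np.float64(1.221612559760806e-07), (-1, -1, -1, -1), np.float64(1.5707963267948966), array([-0.36969803,  0.65957378, -0.03071597,  0.49578518,  0.08443663,
       -0.30056223]), np.float64(0.03632532401226432))
```

```bash
cat >> kin.py <<'E'
SG=-1
def frames(q):
    A=np.eye(3);F=[]
    for i,x in enumerate(q):
        A=A@(Y(x) if i in(1,3,5) else Z(-x)); F.append(A)
    return F
def row(q):
    F=frames(q); # params: z0 ; x,y,z in frame after j1..j6 ; z after j7
    return np.hstack([np.array([[0],[0],[1.]])]+[F[i] for i in range(6)]+[F[6]])
PR=np.array([.3]+[0,0,0]+[0,0,.2]+[0,0,.2]+[0,0,.22]+[0,0,.25]+[0,0,0]+[0,0,.25])
def fitp(lam=1e-3):
    A=np.vstack([row(d["q"]) for d in D]);b=np.concatenate([d["p"] for d in D])
    n=len(PR)
    x=np.linalg.lstsq(np.vstack([A,lam*np.eye(n)]),np.r_[b,lam*PR],rcond=None)[0]
    return x,np.abs(A@x-b).max()
def fk2(q,x): return row(q)@x, frames(q)[6]@Z(np.pi/2)
E
python3 -c "
from kin import *
np.set_printoptions(precision=3,suppress=True)
for l in (1e-1,1e-2,1e-3):
  x,e=fitp(l);print(l,e);print(x[0]);print(x[1:].reshape(-1,3))"
```

```text
0.1 0.0018939062465360146
0.28807887914698566
[[ 0.011 -0.014 -0.012]
 [ 0.004 -0.014  0.248]
 [ 0.001  0.002  0.248]
 [-0.017  0.002  0.219]
 [ 0.004 -0.004  0.249]
 [ 0.007 -0.004  0.012]
 [ 0.    -0.004  0.262]]
0.01 0.0001393582279537453
0.29051510379594014
[[ 0.008 -0.017 -0.009]
 [ 0.005 -0.017  0.257]
 [-0.003 -0.001  0.257]
 [-0.007 -0.001  0.221]
 [ 0.005  0.002  0.251]
 [ 0.004  0.002  0.019]
 [ 0.003 -0.001  0.269]]
0.001 5.355566294995562e-06
0.302350536225451
[[ 0.    -0.014  0.002]
 [ 0.    -0.014  0.26 ]
 [-0.    -0.002  0.26 ]
 [-0.    -0.002  0.221]
 [ 0.    -0.     0.251]
 [-0.    -0.     0.032]
 [ 0.    -0.     0.282]]
```

```bash
cat > plan.py <<'E'
from kin import *
np.set_printoptions(precision=3,suppress=True)
x,e=fitp(1e-3); print("fit",e)
q0=np.array(D[-2]["q"]); disc=np.array([.583,-.269])
def ik(p,Rt,q):
    f=lambda qq:np.r_[(fk2(qq,x)[0]-p)*10,R.from_matrix(Rt.T@fk2(qq,x)[1]).as_rotvec()*3,(qq-q)*.003]
    r=least_squares(f,np.clip(q,LIM[:,0]+.01,LIM[:,1]-.01),bounds=(LIM[:,0],LIM[:,1]))
    return r.x,np.abs(f(r.x)[:6]).max()
def Rt(yaw,th):
    # tool z = down pitched by th toward horizontal yaw; tool y in that plane, upward
    u=np.array([np.cos(yaw),np.sin(yaw),0]);k=np.array([0,0,1.])
    z=u*np.sin(th)-k*np.cos(th); y=u*np.cos(th)+k*np.sin(th)
    return np.c_[np.cross(y,z),y,z]
if __name__=="__main__":
  for th in (50,60):
    for yaw in (-70,-55,-40,-25):
      for z in (.2,.26,.32):
        A=Rt(np.radians(yaw),np.radians(th)); p=np.r_[disc,z]-A@[-.064,0,.010]
        q,er=ik(p,A,q0); m=np.minimum(q-LIM[:,0],LIM[:,1]-q)
        print(th,yaw,z,"err",round(er,4),"margin",round(m.min(),2),m.argmin()+1,q,p)
E
python3 plan.py
```

```text
fit 5.355566294995562e-06
50 -70 0.2 err 0.0 margin 0.51 4 [-0.004  0.493 -0.04   1.928  1.258  0.893 -2.194] [ 0.641 -0.24   0.206]
50 -70 0.26 err 0.0 margin 0.55 4 [ 0.017  0.407 -0.065  1.892  1.175  0.943 -2.053] [ 0.641 -0.24   0.266]
50 -70 0.32 err 0.0 margin 0.6 4 [ 0.042  0.334 -0.095  1.841  1.101  1.002 -1.92 ] [ 0.641 -0.24   0.326]
50 -55 0.2 err 0.0 margin 0.37 4 [ 0.142  0.415 -0.18   2.073  1.528  0.752 -2.226] [ 0.631 -0.226  0.206]
50 -55 0.26 err 0.0 margin 0.4 4 [ 0.121  0.314 -0.152  2.038  1.366  0.75  -2.028] [ 0.631 -0.226  0.266]
50 -55 0.32 err 0.0 margin 0.46 4 [ 0.129  0.231 -0.159  1.985  1.22   0.781 -1.838] [ 0.631 -0.226  0.326]
50 -40 0.2 err 0.0 margin 0.25 4 [ 0.404  0.364 -0.394  2.188  1.854  0.617 -2.268] [ 0.618 -0.215  0.206]
50 -40 0.26 err 0.0 margin 0.28 4 [ 0.28   0.234 -0.244  2.156  1.606  0.526 -2.025] [ 0.618 -0.215  0.266]
50 -40 0.32 err 0.0 margin 0.34 4 [ 0.227  0.136 -0.179  2.103  1.327  0.515 -1.726] [ 0.618 -0.215  0.326]
50 -25 0.2 err 0.0 margin 0.19 4 [ 0.935  0.424 -0.858  2.251  2.177  0.543 -2.197] [ 0.603 -0.208  0.206]

[... 805 characters left out ...]
.207  2.067  1.527  0.888 -2.156] [ 0.63  -0.225  0.325]
60 -40 0.2 err 0.0 margin 0.18 4 [ 0.444  0.45  -0.494  2.262  2.136  0.883 -2.54 ] [ 0.618 -0.214  0.205]
60 -40 0.26 err 0.0 margin 0.2 4 [ 0.378  0.298 -0.408  2.239  1.992  0.747 -2.407] [ 0.618 -0.214  0.265]
60 -40 0.32 err 0.0 margin 0.24 4 [ 0.288  0.17  -0.295  2.199  1.804  0.642 -2.211] [ 0.618 -0.214  0.325]
60 -25 0.2 err 0.0 margin 0.1 4 [ 0.961  0.539 -0.917  2.339  2.487  0.833 -2.428] [ 0.602 -0.207  0.205]
60 -25 0.26 err 0.0 margin 0.13 4 [ 0.977  0.341 -0.902  2.309  2.39   0.633 -2.42 ] [ 0.602 -0.207  0.265]
60 -25 0.32 err 0.0 margin 0.16 4 [ 0.638  0.11  -0.493  2.278  2.334  0.386 -2.473] [ 0.602 -0.207  0.325]
```

>>> servo_tool --moves '[-3, 0, 0, 0, 18, -4, 0, -8, 0, 0, -1, 48, -8, 0, -13.5, 0, 0, -2, 80, -12, 0, -19, 0, 0, -3, 112, -16, 0, -24.5, 0, 0, -3, 144, -20, 0, -30, 0, 0, -4, 176, -24, 0, -35.5, 0, 0, -5, 208, -27, 0, -41, 0, 0, -6, 240, -29, 0, -46.5, 0, 0, -7, 272, -31, 0, -52, 0, 0, -8, 304, -33, 0, -56, 0, 0, -9, 330, -35, 0, -58, 0, 0, -9, 344, -35, 0]'

```text
clock: 6.55
tool_pos: [0.6379, -0.2423, 0.2734]
orientation: [2.11, 0.301, 0.166]
wrist_force: [-0.6, 0.5, -1.0]
finger_gap: 0.0056
```

```bash
python3 - <<'E'
from st import *
import cv2
p=s["tool_pos"]; fe=p+M@[-.064,0,.010]
print("fe",fe,"dist",np.linalg.norm(fe[:2]-[.583,-.269]),"label angle",np.degrees(np.arccos(M[2,1])),s["qvel"])
for c in("side","top"):
    im,d=robot.get_image(c)
    cr=im[40:280,110:410] if c=="side" else im[80:280,160:410]
    cv2.imwrite(f"pics/{c}5.png",cv2.resize(cr[:,:,::-1],None,fx=2.5,fy=2.5,interpolation=cv2.INTER_CUBIC))
    for t in("notched_plate","blank_plate","frosted_end"): print(c,t,[(np.round(a["extent"]).tolist(),round(a["conf"],2)) for a in robot.look_for(c,t)[:2]])
print(proj("top",fe),proj("side",fe),proj("top",[.583,-.269,.01]))
E
```

```text
t 6.55 q [-0.1008  0.4529  0.0185  1.9036  1.2667  1.0511 -2.2177] p [ 0.6379 -0.2423  0.2734] gap 0.005561647879689191 F [-0.5906  0.5197 -1.0284]
[[ 0.9602  0.1484  0.2366]
 [ 0.2793 -0.507  -0.8154]
 [-0.001   0.8491 -0.5283]]
fe [ 0.5788 -0.2683  0.2682] dist 0.004211020855332765 label angle 31.890439121809106 [ 0.0085  0.1742  0.1766  0.0089  0.4787 -0.0093 -0.3101]
side notched_plate [([268.0, 71.0, 23.0, 5.0], 0.51)]
side blank_plate [([234.0, 238.0, 52.0, 24.0], 0.71)]
side frosted_end [([267.0, 69.0, 24.0, 4.0], 0.73)]
top notched_plate [([352.0, 152.0, 30.0, 42.0], 0.97)]
top blank_plate [([216.0, 215.0, 2.0, 7.0], 0.52)]
top frosted_end [([352.0, 149.0, 34.0, 42.0], 0.55)]
[357.114  161.5441] [272.8871  68.7128] [327.4721 180.4134]
```

View pics/side5.png

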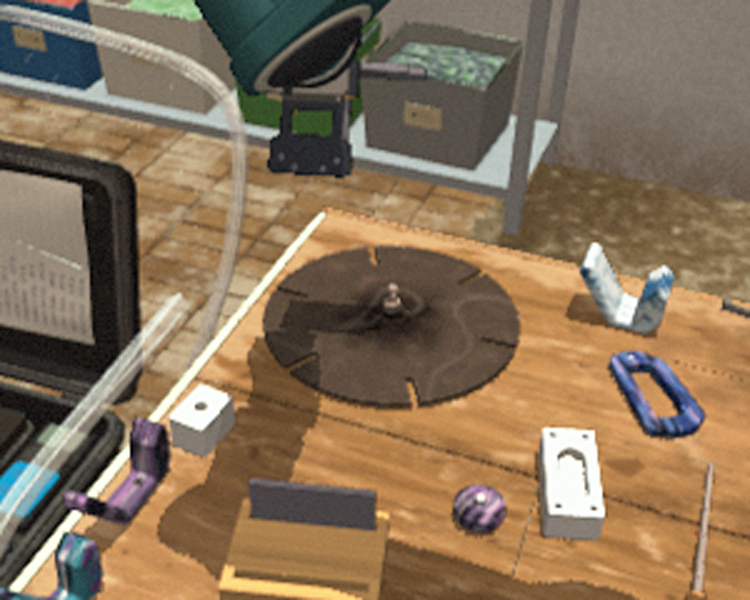

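View pics/top5.png

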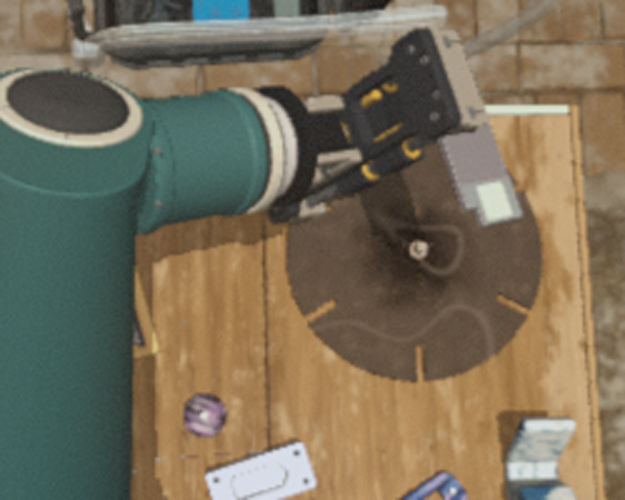

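>>> servo_tool --moves '[0, 0, 0, 0, 0, 0, 0, 0, 0, 0, 0, 0, 0, 0, 0, 0, 0, 0, 0, 0, 0, 0, 0, 0, 0, 0, 0, 0, 0, 0, 0, 0, 0, 0, 0, 0, 0, 0, 0, 0, 0, 0, 0, 0, 0, 0, 0, 0, 0, 0, 0, 0, 0, 0, 0, 0, 0, 0, 0, 0, 0, 0, 0, 0, 0, 0, 0, 0, 0, 0, 0, 0, 0, 0, 0, 0, 0, 0, 0, 0, 0, 0, 0, 0]'

```text
clock: 7.95
tool_pos: [0.6398, -0.2391, 0.2767]
orientation: [2.115, 0.3, 0.175]
wrist_force: [0.1, 0.9, -1.1]
finger_gap: 0.0058
```

```bash
python3 - <<'E'
from st import *
import cv2
p=s["tool_pos"]; fe=p+M@[-.064,0,.010]
print("fe",fe,"dist",np.linalg.norm(fe[:2]-[.583,-.269]),"label angle",np.degrees(np.arccos(M[2,1])),s["qvel"])
im,d=robot.get_image("top"); 
cv2.imwrite("pics/top6.png",cv2.resize(im[80:240,300:420][:,:,::-1],None,fx=3.7,fy=3.7,interpolation=cv2.INTER_CUBIC))
u=proj("top",fe); o,dd=ray("top",*u); print(u,"depth point",o+dd*d[int(round(u[1])),int(round(u[0]))])
a,_=robot.get_image("side");b=cv2.imread("pics/side0.png")[:,:,::-1]
print("blank",[(np.round(t["extent"],1).tolist(),round(t["conf"],2)) for t in robot.look_for("side","blank_plate")[:1]],[ (n,np.round(t["extent"],1).tolist()) for n in("round_knob","small_block") for t in robot.look_for("side",n)[:1]])
cv2.imwrite("pics/side6.png",cv2.resize(a[40:280,110:410][:,:,::-1],None,fx=2.5,fy=2.5))
E
```

```text
t 7.95 q [-0.1012  0.4474  0.0142  1.9001  1.2618  1.0514 -2.2147] p [ 0.6398 -0.2391  0.2767] gap 0.005771526518549584 F [ 0.0994  0.9053 -1.1043]
[[ 0.9595  0.1445  0.2417]
 [ 0.2815 -0.5111 -0.8121]
 [ 0.0062  0.8473 -0.5311]]
fe [ 0.5808 -0.2652  0.271 ] dist 0.004355322319353268 label angle 32.081923621331306 [ 0.0008 -0.0014 -0.0008  0.0012 -0.0006 -0.0005 -0.0008]
[355.8156 160.1988] depth point [ 0.5798 -0.2638  0.2758]
blank [([236.4, 241.4, 54.9, 25.2], 0.82)] [('round_knob', [303.0, 244.7, 20.6, 17.3]), ('small_block', [190.2, 208.8, 27.7, 24.5])]
```

View pics/top6.png

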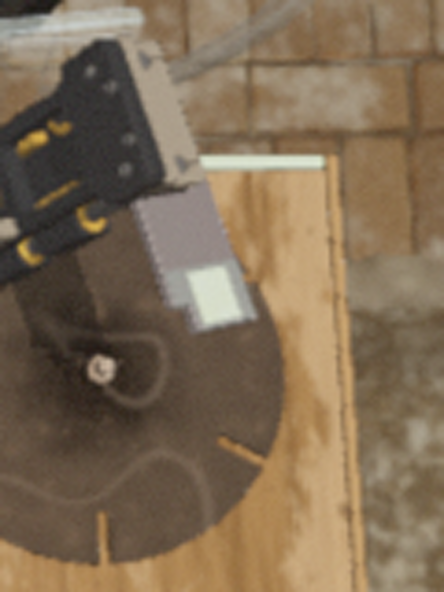

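View pics/side6.png

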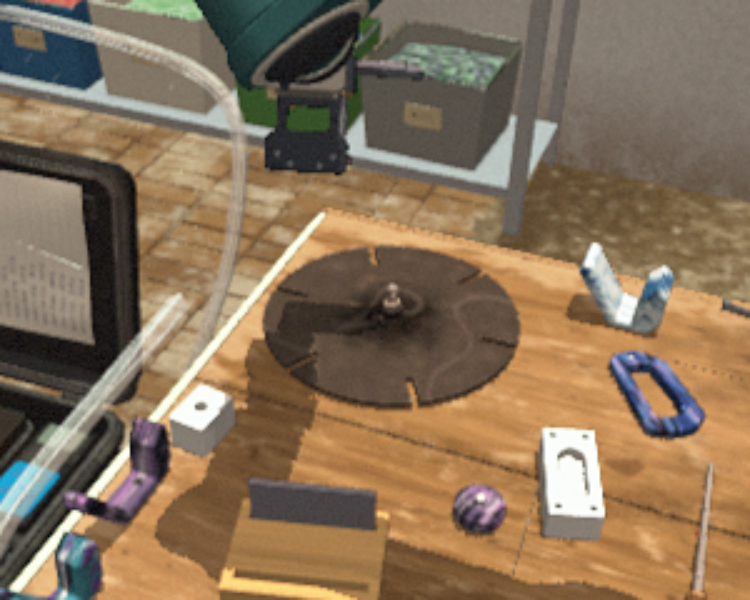

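```bash
python3 -c "
from workcell import robot
print(robot.close_job())"
```

```text
the job is handed in; nothing more can be done
None
```

I lifted the notched plate out of its slot by its clear half, carried it over the lapping disc and tilted it so the label faces up. I handed the job in at about 8 s of the 32 s, still holding it; the hand-in gives no verdict.

Last checks before handing in:

| Check | Measured | Required |
|---|---|---|
| Frosted end, horizontal distance from disc centre | about 4 mm | under 125 mm |
| Frosted end, height above bench | about 0.27 m | over 0.08 m |
| Label normal from vertical | about 32° | about 57° (1.0 rad) or less |
| Joint speeds | 0.0014 rad/s or less | still |
| Finger opening on the plate, grip set to 30 N | 5.8 mm | contact over 1 N |

- **Label and grip:** The overhead picture shows the label facing up, with the fingers on the clear half. The depth reading at the predicted frosted-end point agreed within about 5 mm.
- **Other things:** The side picture shows the blank plate still upright in its slot. The detected boxes for the blank plate, the knob and the small block moved by only 1 to 3 pixels from the start, which I take as detection noise.
- **One correction:** On the way down to the grasp the tool came out about 5 mm off to the side. I corrected that before closing the fingers. None of the last checks failed or disagreed.

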